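Lock the load in a transit tray with a pair of folding wedges

ROBOT

A 6-joint arm with a two-finger parallel gripper is mounted at the origin on a cart in front of the work surface, level with it; the furniture and walls round the work are solid. World frame = base frame: x ahead of the robot, y to its left, z up, the work surface at z = 0. Lengths are in m, angles in degrees, forces in N, time in s.
With the tool pointing down it reaches from about 0.35 to 0.875 m from the base axis. Payload 4.2 kg.
Tool frame: the origin (TCP) lies midway between the tips of the shut fingers; the grasp point (between the pads) lies 19 mm behind it (r.pinch_z is the distance from the TCP to the grasp point, in m); z points along the fingers, y is the line along which they close (so a half turn about z gives the same grasp; the last joint's range is limited). The gripper opens to 87 mm and grips with 3 to 60 N. Pads are 19 mm wide; open, the fingers measure 117 mm over their backs; the gripper's body (75 mm by 190 mm) begins 51 mm behind the grasp point.
Start: joints at [-49.011, 22.042, 0.453, 0, -68.411, -14.817], TCP at [0.276, -0.561, 0.223] pointing down, gripper open.
Joint ranges: [-179.83, 179.83], [-69.29, 118.12], [-61.27, 80.66], [-181.25, 117.63], [-171.15, -9.14], [-177.46, 177.46]. Speed limits (degrees/s): [159.86, 159.86, 180, 180, 180, 180].

INTERFACE

Orientations are given as a 3x3 rotation matrix whose columns are the frame's x, y, z axes.
In Python, from station import r, imaging, models gives the robot as it stands. The module is installed in compiled form; this text tells all that it offers.
- The arm moves only by the tool apply_moves, never from a script. Its argument "moves" is a list of rows, each a list of 2 entries, a list of its own where there are three numbers: the shift along the tool's x, y, z in m, then the turn about the tool's z in degrees. A call has 1 to 5 rows; each row shifts and turns the commanded pose from where the row before left it, along the tool's axes as they then stand; what a row does not reach is not made up. A row lasts 1/12 s, in which the tool goes at most 41.7 mm and 7.16 degrees, less where a joint would pass 70% of its speed; a pose out of reach is approached as far as the arm can. A call is refused whole if a number of a shift passes 0.0417 or a number of a turn 7.16, either way. A call with a gripper value outside its range is refused whole. "hand" is the finger opening in m, from 0 to 0.087, set as the call begins (left out, the last holds). The fingers move at their own pace and stop on an object; the grip force is fixed at half the most. Time passes only in rows, so rows that do not move let the fingers close. It gives the time, the measured TCP pose, the force, the opening and the grip force at its end, in the units of the state.
- r.sense(): the state, without advancing time (a new reading comes with each control period).
- imaging.capture(name): name is "scene" or "side" or "wrist"; returns a dict with "frame" (420x560x3 uint8, blue, green, red), "intrinsics" (3x3 intrinsics, pixels), "dist" ([k1, k2, p1, p2, k3] as OpenCV has them; the pictures are not rectified), "eye" and "orientation" of the camera in the world. Camera axes: x right, y down, z forward; pixel columns grow to the right and rows downward; lengths in m; the calibration is good to about 2 mm. A picture is of the moment at which its call begins. There is no depth.
- r.finish_job(): hands the job in; it is judged then, once.
Trained networks look in a picture, given as the dict that the camera call returned (one of the last four; its "shot" number tells which), for a name from the list of things; names that differ only in an ending like _2 or _b are one class to them, and where a whole thing is asked for, a point or a joint stands for the part that bears it (a point fixed in the world has none). Each returns a list of dicts, best first, with "confidence" (0 to 1); they miss things now and then, are a little off and sometimes report something else, mostly with a low value. They report only what shows in the picture. A call takes as long as a camera call.
- models.cut_out(picture, target): "region" (420x560 bool, what is visible of it) and "extent" ([left, top, width, height] as shares, 0 to 1, of the picture: columns of its width, rows of its height, round what is visible of it).
- models.place_of(picture, target): "at" ([column, row] as shares, 0 to 1, of the picture: columns of its width, rows of its height: a listed point, or the origin of a listed thing).
The state is a dict: "time_s": time; "joints": joint angles; "joint_velocities": joint speeds; "effort": joint torques, N m; "tcp_pos": TCP position; "ee_rot": TCP orientation; "wrist_force": force on the tool from outside, world axes, zero at the start; "moment": the same for the moment, N m; "gripper_width": opening from 0.0 (shut) to 1.0 (fully open); "gripper_force": force on a finger pad.
Only numpy, scipy, OpenCV 4.12 (cv2) and the standard library are available. Lean on these libraries where they do the work, as an engineer would, in place of code of your own. Each camera call takes 0.05 s, during which the arm holds its last target. There are 200 camera calls.

TASK

Make the load in the wooden transit tray safe for the trolley: the green case and the clear trap tube shall lie side by side, tight against the dark padding on the far side. Fill the gap that is left on the near side with the loose red-dabbed wedge: set it upright on the tray floor beside the blue-dabbed wedge, which belongs hard up against the right end of the tray, flat face to the case, slope to slope, and drive it in by its thick end until the pair jams and stays tight when you let go, so that nothing can shift. Only firm fingertip pressure: the tube is glass.

Things in the scene. Friction and masses are not known exactly. Their poses are not given: they have to be found in the camera images.
- tray: Open plywood tray fixed to the bench, 158 x 282 mm outside, long side = own y; walls 10 thick, rim 36 and floor 6 mm above the bench. Origin: centre of the underside. +x: far wall (padding), -x: near wall, +y: left end. Inner faces: near wall x=-69 mm, ends y=+-131 (small end pads hold the tube row only).
- padding: Dark padding board fixed inside the far wall, 26 mm high on the floor. Origin: middle of its face towards the load, at floor height; axes as the tray. Its thickness differs each time (face at tray x = 54.5 to 62.5 mm), so the gap between near wall and case, once the load is home, is 51.5 to 59.5 mm wide.
- sorbent_tube: Clear glass trap tube with square feet, 32 x 248 x 32 mm, lying loose along the tray's y beside the padding. Origin: centre of the underside, long axis own y. Home: feet against the padding (origin 16 mm from its face). 62 g; breaks if squeezed with more than 80 N, or 40 N by the fingers.
- green_case: Green plastic case, 40 x 258 x 40 mm (top 46 mm above the bench), lying loose along the tray's y on the near side of the tube, up to 13 mm out of place. Origin: centre of the underside, long axis own y. Home: against the tube (origin 52.5 mm from the padding's face). About 0.1 kg; stands 80 N.
- laid_wedge: Beech wedge (blue dab on top at the butt), 100 long, 58 high; plan taper 1:7 along own y: 37.1 thick at the butt (y=+50 mm), 22.9 at the nose (y=-50). Origin: middle of the underside. Flat face at own x=+15; the other face slopes, x=-15 at y=0. Stands loose in the tray, flat face on the near wall, butt up to 26 mm short of the right end, where it belongs (driving may jam it short).
- loose_wedge: Beech wedge (red dab on top at the butt), 100 long, 58 high; plan taper 1:7 along own y: 37.1 thick at the butt (y=+50 mm), 22.9 at the nose (y=-50). Origin: middle of the underside. Flat face at own x=+15; the other face slopes, x=-15 at y=0. 110 g. Starts upright left of the tray, right of a tall cabinet (y > 0.45 m). In place: axes parallel to the tray's, nose to the right end.
- loose_wedge_butt (a point): Middle of the loose wedge's butt face, 29 mm up. Driving force here: the wedges slide freely with 1 to 3 N, then the pair jams and the force climbs within a few mm; 10 to 16 N is firm, 25 too much: the wedge action squeezes the load with up to 3 times that. Friction is about 0.6, so a jammed pair holds itself.
- loose_wedge_slope (a point): Middle of the loose wedge's sloping face, 29 mm up; own x square to that face (into the wedge), own y along the slope to the butt. When jammed, the wedge centres lie 3 to 60 mm apart along the tray (the loose one further left), depending on the gap.
- laid_wedge_slope (a point): The same point and axes on the laid wedge.
- loose_wedge_flat (a point): Middle of the loose wedge's flat face, 29 mm up; axes as the wedge.
- case_side (a point): Middle of the case's long side that faces the near wall, 20 mm up; axes as the case.

How it is judged:
By the outcome, as a careful person would: the job done as asked, in the order asked, and still so for the second after the job is handed in, with the robot touching nothing.
It also fails if it takes over 66 s, if anything falls off the work surface, if the arm or the gripper's body presses on something with over 40 N, if the wrist force passes 120 N, or if a joint passes its speed limit or range.

## Working session

There is one attempt and no reset: what is moved stays moved. The work goes in short steps, Python scripts to look and compute and a tool call to move; the robot and the scene stay as the last step left them, time stands still between calls to the robot, and variables do not carry over. Pictures are saved under pics/ and viewed, at most 10 in all, crops included, and the job is handed in when it is done.

Besides the shell and the picture viewer there is one more tool, called in YAML: its name, and indented under it one key for each argument. apply_moves: Moves the arm, as the interface text tells. Its arguments: {"type":"object","properties":{"moves":{"type":"array"},"hand":{"type":"number"}},"required":["moves"]}

```bash
mkdir -p pics
cat > h.py <<'E'
import numpy as np, cv2
from station import r, imaging, models
def ray(p,uv):
    q=cv2.undistortPoints(np.array([[uv]],float),np.array(p["intrinsics"]),np.array(p["dist"]))[0,0]
    R=np.array(p["orientation"]);d=R@np.array([q[0],q[1],1.]);return np.array(p["eye"]),d/np.linalg.norm(d)
def atz(p,uv,z):
    o,d=ray(p,uv);return o+d*(z-o[2])/d[2]
def tri(rays):
    A=np.zeros((3,3));b=np.zeros(3)
    for o,d in rays:
        M=np.eye(3)-np.outer(d,d);A+=M;b+=M@o
    x=np.linalg.solve(A,b);e=[np.linalg.norm((np.eye(3)-np.outer(d,d))@(x-o)) for o,d in rays]
    return x,max(e)
def proj(p,X):
    R=np.array(p["orientation"]);e=np.array(p["eye"]);rv=cv2.Rodrigues(R.T)[0]
    return cv2.projectPoints(np.array(X,float).reshape(-1,1,3),rv,-R.T@e,np.array(p["intrinsics"]),np.array(p["dist"]))[0][:,0]
def px(a): return np.array([a[0]*560,a[1]*420])
E
cat > look.py <<'E'
from h import *
np.set_printoptions(precision=4,suppress=True)
P={n:imaging.capture(n) for n in("scene","side","wrist")}
for n in P: cv2.imwrite(f"pics/a_{n}.png",P[n]["frame"]); print(n,P[n]["eye"],np.array(P[n]["orientation"])[:,2])
for t in "tray padding sorbent_tube green_case laid_wedge loose_wedge loose_wedge_butt loose_wedge_slope laid_wedge_slope loose_wedge_flat case_side".split():
    rs=[]
    for n in("scene","side"):
        o=models.place_of(P[n],t)
        if o: u=px(o[0]["at"]);print(t,n,u,round(o[0]["confidence"],2),len(o)); rs.append(ray(P[n],u))
    if len(rs)==2: print("   ",*tri(rs))
cv2.imwrite("pics/a0.png",cv2.resize(np.hstack([P["scene"]["frame"],P["side"]["frame"]]),(800,300)))
s=r.sense();print(s)
E
python3 look.py
```

```text
scene [-0.0894  0.6482  0.4342] [ 0.7049 -0.5458 -0.4529]
side [0.1633 0.7451 0.5686] [ 0.4214 -0.6769 -0.6035]
wrist [ 0.2117 -0.5925  0.384 ] [ 0.2306  0.1156 -0.9661]
tray scene [322.112 210.294] 0.59 1
tray side [331.8   196.182] 0.7 2
    [0.4073 0.1612 0.1019] 0.019697347639796713
padding scene [309.512 201.516] 0.52 2
padding side [283.304 194.712] 0.94 2
    [0.5687 0.0658 0.0116] 0.00044708167617964385
sorbent_tube scene [315.392 202.986] 0.76 1
sorbent_tube side [260.12  280.014] 0.32 1
    [0.3625 0.3402 0.1401] 0.08345792180094785
green_case scene [323.008 210.588] 0.57 1
green_case side [296.688 204.708] 0.61 1
    [ 0.5332  0.0551 -0.0065] 0.005627599089371454
laid_wedge scene [359.576 217.896] 0.89 1
laid_wedge side [333.704 198.702] 0.95 1
    [ 0.4685 -0.0153 -0.0142] 0.0012040693763355791
loose_wedge scene [244.608 264.894] 0.94 1
loose_wedge side [267.4  289.59] 0.91 2
    [0.4412 0.3352 0.0014] 0.0001404157830853776
loose_wedge_butt scene [233.688 265.986] 0.59 1
loose_wedge_butt side [264.88  303.408] 0.59 1
    [0.4173 0.3757 0.0254] 0.0045596137427082245
loose_
[... 433 characters left out ...]
e scene [327.824 207.9  ] 0.91 1
case_side side [305.2  199.08] 0.88 1
    [0.5127 0.0554 0.0136] 0.0008821252724623745
{'time_s': 1.25, 'joints': array([-49.0112,  22.0442,   0.4543,   0.0001, -68.4108, -14.8157]), 'joint_velocities': array([ 0.0509,  0.0379,  0.0655, -0.0064, -0.0571, -0.0514]), 'effort': array([ -0.0014, -39.0476,  18.762 ,   4.2242,   0.0155,  -0.    ]), 'tcp_pos': array([ 0.2757, -0.5609,  0.2225]), 'ee_rot': array([[-0.8975, -0.4411, -0.    ],
       [-0.4411,  0.8975,  0.    ],
       [ 0.    ,  0.    , -1.    ]]), 'wrist_force': array([ 0.317 ,  0.9886, -0.2273]), 'moment': array([ 0.0116, -0.0458, -0.0328]), 'gripper_force': 0.0, 'gripper_width': 1.0016950745008542}
```

View pics/a_scene.png

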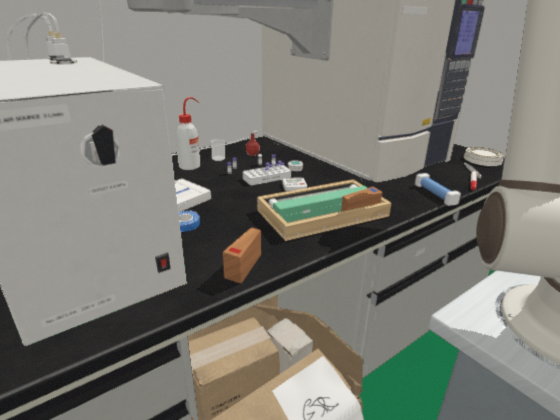

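View pics/a_side.png

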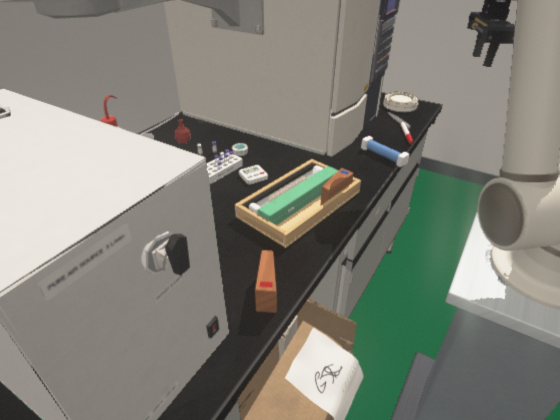

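```bash
cat > plan.py <<'E'
from h import *
def plan(x,y,z,a=None,step=.0405,n=None):
    "rows (tool shift mm, turn) to TCP x,y,z with tool-x heading a deg; from measured pose"
    s=r.sense();R=np.array(s["ee_rot"]);p=np.array(s["tcp_pos"]);c=np.degrees(np.arctan2(R[1,0],R[0,0]))
    return chain(p,c,[(x,y,z,c if a is None else a,step)])
def chain(p,c,goals):
    out=[];c=c%360;p=np.array(p,float)
    for x,y,z,a,st in goals:
        d=np.array([x,y,z])-p;da=(a-c+180)%360-180
        n=max(int(np.ceil(np.linalg.norm(d)/st)),int(np.ceil(abs(da)/7.1)),1)
        for i in range(n):
            t=np.radians(c);X=np.array([np.cos(t),np.sin(t),0]);Y=np.array([np.sin(t),-np.cos(t),0])
            sh=d/n;out.append([[round(float(v),4) for v in(sh@X,sh@Y,-sh[2])],round(-da/n,2)])
            c+=da/n;p=p+sh
    for i in range(0,len(out),5):print(out[i:i+5])
E
python3 - <<'E'
from plan import *
P={n:imaging.capture(n) for n in("scene","side")}
print(tri([ray(P["scene"],(330,56)),ray(P["side"],(262,60))]), P["scene"]["intrinsics"])
# tray corners rough at z=.036 from side view
for n,uv in(("side",(237,206)),("side",(287,237)),("side",(362,186)),("side",(312,163)),("scene",(258,206)),("scene",(281,231)),("scene",(389,205))): print(n,atz(P[n],uv,.036))
p=r.sense()["tcp_pos"]
plan(.45,.10,.33,270)
E
```

```text
(array([ 0.66363741, -0.03121133,  0.32133402]), np.float64(0.03060283338259015)) [[386.40490934   0.         286.32866165]
 [  0.         386.40490934 209.19139397]
 [  0.           0.           1.        ]]
side [0.61748501 0.18946772 0.036     ]
side [0.46637549 0.22133713 0.036     ]
side [ 0.40654122 -0.03583536  0.036     ]
side [ 0.56143719 -0.06926238  0.036     ]
scene [0.58031075 0.21241136 0.036     ]
scene [0.45792049 0.23674592 0.036     ]
scene [ 0.41030149 -0.04470788  0.036     ]
[[[-0.0249, 0.0287, -0.006], np.float64(-3.55)], [[-0.0266, 0.0271, -0.006], np.float64(-3.55)], [[-0.0282, 0.0254, -0.006], np.float64(-3.55)], [[-0.0298, 0.0236, -0.006], np.float64(-3.55)], [[-0.0312, 0.0217, -0.006], np.float64(-3.55)]]
[[[-0.0324, 0.0197, -0.006], np.float64(-3.55)], [[-0.0336, 0.0177, -0.006], np.float64(-3.55)], [[-0.0346, 0.0156, -0.006], np.float64(-3.55)], [[-0.0355, 0.0134, -0.006], np.float64(-3.55)], [[-0.0363, 0.0112, -0.006], np.float64(-3.55)]]
[[[-0.0369, 0.0089, -0.006], np.float64(-3.55)], [[-0.0374, 0.0066, -0.006], np.float64(-3.55)], [[-0.0377, 0.0043, -0.006], np.float64(-3.55)], [[-0.0379, 0.002, -0.006], np.float64(-3.55)], [[-0.038, -0.0004, -0.006], np.float64(-3.55)]]
[[[-0.0379, -0.0027, -0.006], np.float64(-3.55)], [[-0.0376, -0.0051, -0.006], np.float64(-3.55)], [[-0.0372, -0.0074, -0.006], np.float64(-3.55)]]
```

apply_moves:
  moves:
    - [[-0.025,0.029,-0.003],-3.5]
    - [[-0.027,0.027,-0.003],-3.5]
    - [[-0.028,0.025,-0.003],-3.5]
    - [[-0.03,0.024,-0.003],-3.5]
    - [[-0.031,0.022,-0.003],-3.5]
  hand: 0.087

```text
time_s: 1.77
tcp_pos: [0.3245, -0.3753, 0.2377]
ee_rot: [[-0.722, -0.692, 0.0], [-0.692, 0.722, -0.0], [-0.0, -0.0, -1.0]]
wrist_force: [1.0, -0.7, 0.5]
gripper_width: 1.001
gripper_force: 0.0
```

apply_moves:
  moves:
    - [[-0.032,0.02,-0.003],-3.5]
    - [[-0.034,0.018,-0.003],-3.5]
    - [[-0.035,0.016,-0.003],-3.5]
    - [[-0.036,0.013,-0.003],-3.5]
    - [[-0.036,0.011,-0.003],-3.5]

```text
time_s: 2.18
tcp_pos: [0.374, -0.191, 0.2531]
ee_rot: [[-0.48, -0.877, 0.001], [-0.877, 0.48, -0.0], [-0.0, -0.001, -1.0]]
wrist_force: [1.6, -0.3, -0.4]
gripper_width: 0.999
gripper_force: 0.0
```

apply_moves:
  moves:
    - [[-0.037,0.009,-0.003],-3.5]
    - [[-0.037,0.007,-0.003],-3.5]
    - [[-0.038,0.004,-0.003],-3.5]
    - [[-0.038,0.002,-0.003],-3.5]
    - [[-0.038,0.0,-0.003],-3.5]

```text
time_s: 2.6
tcp_pos: [0.4236, -0.0074, 0.2682]
ee_rot: [[-0.193, -0.981, 0.001], [-0.981, 0.193, 0.0], [-0.001, -0.001, -1.0]]
wrist_force: [0.6, 0.3, -0.7]
gripper_width: 0.998
gripper_force: 0.0
```

```bash
cat > lw.py <<'E'
import sys
from h import *
np.set_printoptions(precision=4,suppress=True)
def look(tag,ts):
    p=imaging.capture("wrist");cv2.imwrite(f"pics/{tag}.png",p["frame"])
    for t in ts:
        o=models.place_of(p,t)
        if o: u=px(o[0]["at"]);print(t,u,round(o[0]["confidence"],2))
    return p
if __name__=="__main__":
    s=r.sense();print(s["time_s"],s["tcp_pos"],s["ee_rot"][:,0],s["wrist_force"],s["joints"])
    p=look(sys.argv[1],sys.argv[2:]);print(p["eye"])
    import pickle;pickle.dump(p,open(f"pics/{sys.argv[1]}.pkl","wb"))
E
python3 lw.py w1 tray padding green_case sorbent_tube laid_wedge loose_wedge laid_wedge_slope loose_wedge_slope
```

```text
2.6 [ 0.4236 -0.0074  0.2682] [-0.193  -0.9812 -0.0007] [ 0.6462  0.2874 -0.6929] [ 21.1609  -0.2004 -21.1506   0.0065 -68.9659 -32.2902]
tray [242.592 190.302] 0.46
padding [166.88  238.308] 0.97
green_case [213.696 239.106] 0.72
sorbent_tube [183.008 235.494] 0.94
laid_wedge [257.208 185.808] 0.55
laid_wedge_slope [247.52 188.79] 0.6
[ 0.4091 -0.0773  0.4306]
```

View pics/w1.png

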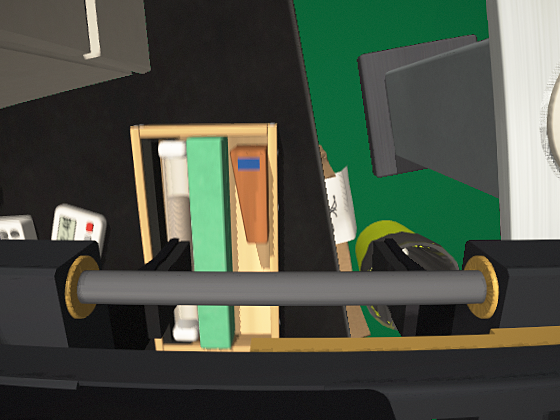

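```bash
cat > fit.py <<'E'
from h import *
import pickle
from scipy.optimize import least_squares
def T(q,pts):
    c,s=np.cos(q[2]),np.sin(q[2]);P=np.array(pts,float);return np.c_[q[0]+c*P[:,0]-s*P[:,1],q[1]+s*P[:,0]+c*P[:,1],P[:,2]]
def fit(p,pts,uv,q0):
    f=lambda q:(proj(p,T(q,pts))-np.array(uv)).ravel()
    o=least_squares(f,q0,loss="soft_l1");return o.x,f(o.x).reshape(-1,2)
E
python3 - <<'E'
from fit import *
np.set_printoptions(precision=4,suppress=True)
p=pickle.load(open("pics/w1.pkl","rb"))
tc=[(.079,-.141,.036),(-.079,-.141,.036),(-.069,-.131,.036),(-.079,.141,.036),(.079,.141,.036)]
uv=[(132,126),(277,124),(268,136),(280,350),(156,350)]
q,e=fit(p,tc,uv,[.5,.08,-.22]);print(q,np.degrees(q[2]));print(e)
im=cv2.resize(p["frame"][110:360,120:300],None,fx=3,fy=2.4*1.0,interpolation=cv2.INTER_CUBIC)
cv2.imwrite("pics/w1c.png",im)
E
```

```text
[ 0.5206  0.0622 -0.1884] -10.7955194458325
[[-1.5278 -0.1596]
 [ 0.734  -0.0498]
 [ 0.3976 -2.4353]
 [-0.5053  2.2743]
 [ 0.2533  1.2894]]
```

View pics/w1c.png

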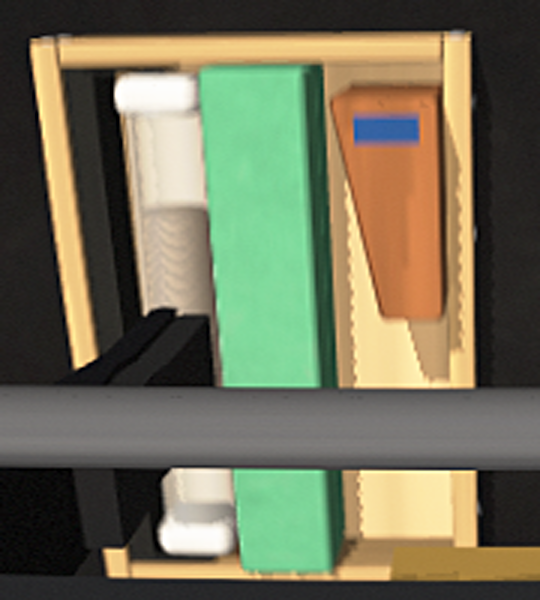

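apply_moves:
  moves:
    - [[-0.027,0.0,0.0],0.0]
    - [[-0.027,0.0,0.0],0.0]
    - [[-0.027,0.0,0.0],0.0]
    - [[-0.027,0.0,0.0],0.0]
    - [[0.0,0.0,0.0],0.0]

```text
time_s: 3.47
tcp_pos: [0.446, 0.0987, 0.2674]
ee_rot: [[-0.195, -0.981, 0.001], [-0.981, 0.195, 0.001], [-0.001, -0.001, -1.0]]
wrist_force: [0.5, 0.4, 0.3]
gripper_width: 1.003
gripper_force: 0.0
```

```bash
python3 lw.py w2 tray padding green_case laid_wedge laid_wedge_slope
```

```text
3.4667 [0.446  0.0987 0.2674] [-0.1953 -0.9807 -0.0007] [0.459  0.3613 0.3   ] [ 32.9487   3.414  -17.508   -0.0008 -69.0173 -44.2091]
padding [160.888 151.914] 0.97
green_case [209.608 153.09 ] 0.64
laid_wedge [254.912  90.3  ] 0.56
laid_wedge_slope [241.696  88.41 ] 0.6
[0.4314 0.0288 0.4298]
```

apply_moves:
  moves:
    - [[-0.027,-0.003,0.0],0.0]
    - [[-0.027,-0.003,0.0],0.0]
    - [[-0.027,-0.003,0.0],0.0]
    - [[-0.027,-0.003,0.0],0.0]
    - [[0.0,0.0,0.0],0.0]

```text
time_s: 4.18
tcp_pos: [0.4793, 0.2026, 0.2671]
ee_rot: [[-0.195, -0.981, 0.001], [-0.981, 0.195, 0.001], [-0.001, -0.001, -1.0]]
wrist_force: [-0.5, -0.4, -0.2]
gripper_width: 0.998
gripper_force: 0.0
```

```bash
python3 lw.py w3 loose_wedge loose_wedge_slope loose_wedge_butt loose_wedge_flat
python3 - <<'E'
import cv2
a=cv2.imread("pics/w2.png");b=cv2.imread("pics/w3.png")
cv2.imwrite("pics/w23.png",cv2.resize(cv2.hconcat([a[0:350,60:360],b[0:350,150:400]]),None,fx=1.45,fy=1.7,interpolation=cv2.INTER_CUBIC))
E
```

```text
4.1833 [0.4793 0.2026 0.2671] [-0.1951 -0.9808 -0.0007] [-0.4904 -0.3835 -0.21  ] [ 40.8039  10.0106  -9.8579   0.0095 -70.0733 -52.0591]
loose_wedge [332.976 263.592] 0.98
loose_wedge_slope [345.016 266.994] 0.98
loose_wedge_butt [359.016 301.686] 0.67
[0.4647 0.1327 0.4295]
```

View pics/w23.png

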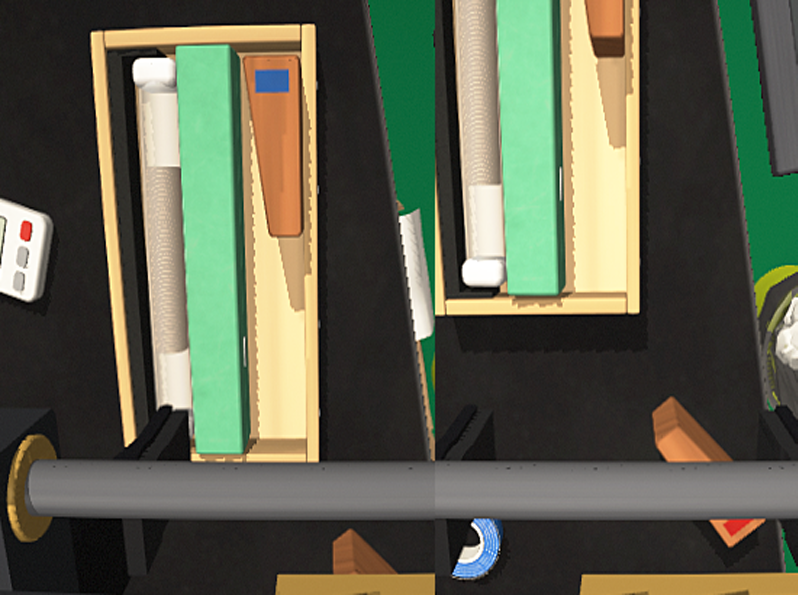

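```bash
cat > fit2.py <<'E'
from fit import *
np.set_printoptions(precision=4,suppress=True)
P={k:pickle.load(open(f"pics/{k}.pkl","rb")) for k in("w1","w2","w3")}
def mfit(obs,q0):
    f=lambda q:np.concatenate([(proj(P[k],T(q,[pt]))[0]-np.array(uv)) for k,pt,uv in obs])
    o=least_squares(f,q0,loss="soft_l1");return o.x,f(o.x).reshape(-1,2)
z=.036
tr=[("w1",(.079,-.141,z),(130.3,126.7)),("w1",(-.079,-.141,z),(276.7,123.8)),("w1",(-.069,-.131,z),(268,137.5)),("w1",(.069,-.131,z),(140.7,139)),
("w2",(.079,-.141,z),(123.4,18.8)),("w2",(-.079,-.141,z),(277.2,14.7)),("w2",(-.069,-.131,z),(268.3,27.6)),("w2",(.069,-.131,z),(132.4,30.6)),("w2",(-.069,.131,z),(271,268.8)),
("w3",(-.079,.141,z),(290,184.1)),("w3",(-.069,.131,z),(283.1,172.4))]
q,e=mfit(tr,[.52,.06,-.19]);print("tray",q,np.degrees(q[2]));print(np.abs(e).max(0))
def loc(b): 
    c,s=np.cos(q[2]),np.sin(q[2]);d=b[:2]-q[:2];return np.array([c*d[0]+s*d[1],-s*d[0]+c*d[1],np.degrees(b[2]-q[2])])
z=.064
w=[("w2",(-.0221,.05,z),(229,33.5)),("w2",(.015,.05,z),(266.9,32.4)),("w2",(.015,-.05,z),(267.6,137)),("w2",(-.0079,-.05,z),(247.6,138.8))]
b,e=mfit(w,[.47,-.01,q[2]+np.pi]);print("laid",b,loc(b));print(e)
z=.046
c=[("w2",(.02,-.129,z),(182,27)),("w2",(-.02,-.129,z),(218.6,25.9)),("w2",(.02,.129,z),(195.2,266.5)),("w2",(-.02,.129,z),(227.6,267)),("w3",(.02,.129,z),(200.3,173.5)),("w3",(-.02,.129,z),(236.2,173))]
b,e=mfit(c,[.52,.06,q[2]]);print("case",b,loc(b));print(e)
z=.006+.026 # padding top far/near edges in w2: face edge
for k,uv in(("w1",(113/3+120,110+250/2.4)),("w2",(60+133/1.45,200/1.7))):
    x=atz(P[k],uv,.032);print("padface?",loc(np.r_[x[:2],q[2]]))
from h import *
B=[]
for k in ("w3",):
    for zz,uv in((0,(333,263.6)),(.029,(345,267)),(.029,(359,301.7))): print(atz(P[k],uv,zz))
E
python3 fit2.py
python3 - <<'E'
import cv2
b=cv2.imread("pics/w3.png");cv2.imwrite("pics/w3z.png",cv2.resize(b[225:335,290:390],None,fx=5,fy=5,interpolation=cv2.INTER_CUBIC))
E
```

```text
tray [ 0.5215  0.0633 -0.1894] -10.852796547048314
[1.353  4.3825]
laid [0.4546 0.0045 2.9594] [ -0.0547  -0.0703 180.4117]
[[-1.1205 -1.0157]
 [ 0.6522 -0.7815]
 [ 2.1276  2.1597]
 [-1.0009  0.7208]]
case [ 0.5192  0.0602 -0.1958] [-0.0017 -0.0035 -0.3631]
[[-2.3257 -3.0392]
 [ 1.5925 -2.7143]
 [-0.907   1.0731]
 [ 1.4749  0.7566]
 [-0.9069  0.4648]
 [ 0.6374  0.8803]]
padface? [ 0.0587 -0.0422  0.    ]
padface? [ 0.0573 -0.0422  0.    ]
[ 0.4379  0.3339 -0.    ]
[0.4264 0.3275 0.029 ]
[0.4162 0.3771 0.029 ]
```

View pics/w3z.png

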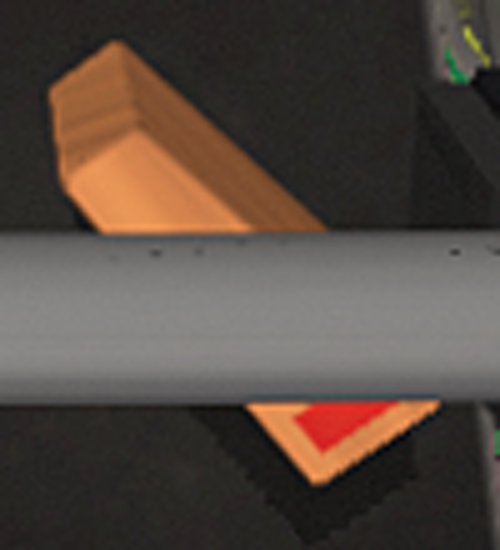

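```bash
cat >> fit2.py <<'E'
print("----")
q,e=mfit(tr,[.52,.06,-.19]);print(e)
z=.058
lw=[("w3",(.015,-.05,z),(303.6,262)),("w3",(-.0079,-.05,z),(317.4,250.6)),("w3",(.015,.05,z),(353.6,322.4)),("w3",(-.0221,.05,z),(378,305.6)),("w3",(-.0079,-.05,0),(313.6,233.4))]
b,e=mfit(lw,[.44,.335,.5]);print("loose",b,np.degrees(b[2]));print(e)
E
python3 fit2.py | sed -n '/----/,$p'
```

```text
----
[[-0.2249  0.2317]
 [ 0.5216  1.4044]
 [-0.114  -2.7038]
 [-0.7132 -2.8325]
 [-1.1548  0.8332]
 [ 0.8361  0.7416]
 [-0.1682 -1.5318]
 [ 0.136  -1.0726]
 [ 0.5062 -0.6149]
 [ 1.353   1.6096]
 [-0.917   4.3825]]
loose [0.4394 0.3356 0.4781] 27.390405813845977
[[-2.4811  0.1717]
 [ 0.3583 -0.572 ]
 [-0.0037  1.3748]
 [ 1.8688  0.3749]
 [-0.2727 -0.9901]]
```

apply_moves:
  moves:
    - [[0.0217,-0.0047,0.033],0.0]
    - [[0.0217,-0.0047,0.033],0.0]
    - [[0.0217,-0.0047,0.033],0.0]
    - [[0.0217,-0.0047,0.033],0.0]
    - [[0.0217,-0.0047,0.033],0.0]
  hand: 0.0

```text
time_s: 4.85
tcp_pos: [0.4791, 0.0872, 0.1021]
ee_rot: [[-0.197, -0.98, 0.002], [-0.98, 0.197, 0.001], [-0.001, -0.002, -1.0]]
wrist_force: [0.2, 0.1, -0.3]
gripper_width: 0.705
gripper_force: 0.0
```

apply_moves:
  moves:
    - [[0.0,0.0,0.0],0.0]
    - [[0.0,0.0,0.0],0.0]

```text
time_s: 5.02
tcp_pos: [0.4783, 0.0868, 0.1015]
ee_rot: [[-0.199, -0.98, -0.003], [-0.98, 0.199, -0.002], [0.003, 0.003, -1.0]]
wrist_force: [0.5, 0.6, 1.3]
gripper_width: 0.556
gripper_force: 0.0
```

apply_moves:
  moves:
    - [[-0.004,0.0,0.004],0.0]
    - [[0.0,0.0,0.0],0.0]
    - [[0.0,0.0,0.0],0.0]
    - [[0.0,0.0,0.0],0.0]
    - [[0.0,0.0,0.0],0.0]

```text
time_s: 5.43
tcp_pos: [0.4808, 0.0938, 0.0994]
ee_rot: [[-0.195, -0.981, 0.002], [-0.981, 0.195, 0.001], [-0.001, -0.002, -1.0]]
wrist_force: [0.4, -0.1, -0.1]
gripper_width: 0.168
gripper_force: 0.0
```

apply_moves:
  moves:
    - [[0.0,0.0,0.0],0.0]
    - [[0.0,0.0,0.0],0.0]
    - [[0.0,0.0,0.0],0.0]
    - [[0.0,0.0,0.02],0.0]
    - [[0.0,0.0,0.02],0.0]

```text
time_s: 5.85
tcp_pos: [0.4814, 0.0936, 0.0592]
ee_rot: [[-0.196, -0.981, 0.004], [-0.981, 0.196, 0.002], [-0.003, -0.003, -1.0]]
wrist_force: [-0.3, -0.0, -0.1]
gripper_width: 0.004
gripper_force: 0.0
```

apply_moves:
  moves:
    - [[0.0,0.0,0.015],0.0]
    - [[0.0,0.0,0.015],0.0]
    - [[0.0,0.0,0.01],0.0]
    - [[0.0,0.0,0.0],0.0]

```text
time_s: 6.18
tcp_pos: [0.4789, 0.0922, 0.0166]
ee_rot: [[-0.197, -0.98, -0.004], [-0.98, 0.197, -0.002], [0.003, 0.004, -1.0]]
wrist_force: [-0.2, -0.1, -0.2]
gripper_width: 0.007
gripper_force: 0.0
```

apply_moves:
  moves:
    - [[0.0,-0.004,0.0],0.0]
    - [[0.0,-0.003,0.0],0.0]
    - [[0.0,-0.003,0.0],0.0]
    - [[0.0,0.0,0.0],0.0]

```text
time_s: 6.52
tcp_pos: [0.4916, 0.0914, 0.0194]
ee_rot: [[-0.197, -0.98, 0.002], [-0.98, 0.197, 0.001], [-0.002, -0.002, -1.0]]
wrist_force: [0.4, 0.4, 0.3]
gripper_width: 0.001
gripper_force: 0.0
```

apply_moves:
  moves:
    - [[0.0,-0.0015,0.0],0.0]
    - [[0.0,-0.0015,0.0],0.0]
    - [[0.0,0.0,0.0],0.0]

```text
time_s: 6.77
tcp_pos: [0.4934, 0.0905, 0.0188]
ee_rot: [[-0.196, -0.981, 0.001], [-0.981, 0.196, 0.0], [-0.0, -0.001, -1.0]]
wrist_force: [-0.3, -1.5, 0.1]
gripper_width: 0.008
gripper_force: 0.0
```

apply_moves:
  moves:
    - [[0.0,-0.001,0.0],0.0]
    - [[0.0,-0.001,0.0],0.0]
    - [[0.0,0.0,0.0],0.0]

```text
time_s: 7.02
tcp_pos: [0.4952, 0.0901, 0.0186]
ee_rot: [[-0.196, -0.981, 0.0], [-0.981, 0.196, 0.0], [-0.0, -0.0, -1.0]]
wrist_force: [1.1, -0.6, -0.7]
gripper_width: 0.005
gripper_force: 0.0
```

apply_moves:
  moves:
    - [[0.0,-0.001,0.0],0.0]
    - [[0.0,-0.001,0.0],0.0]
    - [[0.0,0.0,0.0],0.0]

```text
time_s: 7.27
tcp_pos: [0.4969, 0.0896, 0.0185]
ee_rot: [[-0.196, -0.981, -0.0], [-0.981, 0.196, -0.0], [0.0, 0.0, -1.0]]
wrist_force: [-0.2, -0.3, 0.4]
gripper_width: 0.001
gripper_force: 0.2
```

apply_moves:
  moves:
    - [[0.0,-0.001,0.0],0.0]
    - [[0.0,-0.001,0.0],0.0]
    - [[0.0,0.0,0.0],0.0]

```text
time_s: 7.52
tcp_pos: [0.4989, 0.0892, 0.0185]
ee_rot: [[-0.197, -0.981, -0.0], [-0.981, 0.197, -0.0], [0.0, 0.0, -1.0]]
wrist_force: [-0.5, -0.0, 0.2]
gripper_width: 0.003
gripper_force: 0.4
```

```bash
python3 lw.py w4 case_side
python3 - <<'E'
import sys;sys.path.insert(0,'.')
from h import *
p=imaging.capture("side");q=imaging.capture("scene")
a=cv2.resize(p["frame"][150:250,220:380],None,fx=4,fy=2.9);b=cv2.resize(q["frame"][170:245,245:405],None,fx=4,fy=3.8)
cv2.imwrite("pics/s4.png",np.vstack([a,b]))
E
```

```text
7.5167 [0.4989 0.0892 0.0185] [-0.1965 -0.9805  0.0002] [-0.5228 -0.0422  0.1606] [ 28.5144  25.2302 -30.0412  -0.002  -34.7471 -39.8459]
case_side [255.808 225.12 ] 0.92
[0.4844 0.0195 0.1809]
```

View pics/s4.png

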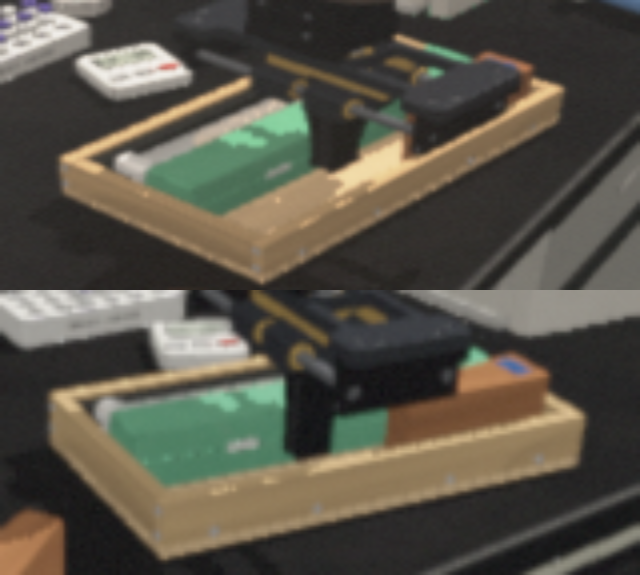

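apply_moves:
  moves:
    - [[0.0,-0.0015,0.0],0.0]
    - [[0.0,-0.0015,0.0],0.0]
    - [[0.0,0.0,0.0],0.0]

```text
time_s: 7.97
tcp_pos: [0.5015, 0.0884, 0.0184]
ee_rot: [[-0.197, -0.98, -0.001], [-0.98, 0.197, -0.001], [0.001, 0.001, -1.0]]
wrist_force: [-1.8, -0.5, 1.9]
gripper_width: 0.009
gripper_force: 1.0
```

apply_moves:
  moves:
    - [[0.0,-0.001,0.0],0.0]
    - [[0.0,-0.001,0.0],0.0]
    - [[0.0,0.0,0.0],0.0]

```text
time_s: 8.22
tcp_pos: [0.5027, 0.0877, 0.0184]
ee_rot: [[-0.197, -0.98, -0.003], [-0.98, 0.197, -0.001], [0.002, 0.002, -1.0]]
wrist_force: [-4.8, -0.8, 4.6]
gripper_width: 0.004
gripper_force: 2.7
```

apply_moves:
  moves:
    - [[0.0,-0.001,0.0],0.0]
    - [[0.0,-0.001,0.0],0.0]
    - [[0.0,0.0,0.0],0.0]

```text
time_s: 8.47
tcp_pos: [0.5028, 0.0875, 0.0184]
ee_rot: [[-0.197, -0.98, -0.006], [-0.98, 0.197, -0.001], [0.002, 0.005, -1.0]]
wrist_force: [-11.4, 2.6, 8.5]
gripper_width: 0.006
gripper_force: 6.4
```

apply_moves:
  moves:
    - [[0.0,0.009,0.0],0.0]
    - [[0.0,0.01,0.0],0.0]
    - [[0.0,0.012,0.0],0.0]
    - [[0.0,0.0,0.0],0.0]

```text
time_s: 8.8
tcp_pos: [0.4738, 0.0941, 0.0185]
ee_rot: [[-0.196, -0.981, -0.0], [-0.981, 0.196, 0.0], [-0.0, 0.0, -1.0]]
wrist_force: [-0.6, 0.1, 0.1]
gripper_width: 0.004
gripper_force: 0.0
```

apply_moves:
  moves:
    - [[0.009,0.0,0.0],0.0]
    - [[0.008,0.0,0.0],0.0]
    - [[0.007,0.0,0.0],0.0]
    - [[0.0,0.0,0.0],0.0]

```text
time_s: 9.13
tcp_pos: [0.4704, 0.0689, 0.0184]
ee_rot: [[-0.199, -0.98, -0.001], [-0.98, 0.199, -0.0], [0.0, 0.0, -1.0]]
wrist_force: [0.1, -0.7, -0.7]
gripper_width: 0.001
gripper_force: 0.0
```

apply_moves:
  moves:
    - [[0.002,0.0,0.0],0.0]
    - [[0.002,0.0,0.0],0.0]
    - [[0.002,0.0,0.0],0.0]
    - [[0.0,0.0,0.0],0.0]

```text
time_s: 9.47
tcp_pos: [0.4695, 0.0643, 0.0185]
ee_rot: [[-0.197, -0.98, -0.0], [-0.98, 0.197, 0.0], [-0.0, 0.0, -1.0]]
wrist_force: [0.3, -0.0, -1.2]
gripper_width: 0.008
gripper_force: 0.0
```

apply_moves:
  moves:
    - [[0.002,0.0,0.0],0.0]
    - [[0.002,0.0,0.0],0.0]
    - [[0.001,0.0,0.0],0.0]
    - [[0.0,0.0,0.0],0.0]

```text
time_s: 9.8
tcp_pos: [0.4685, 0.0595, 0.0186]
ee_rot: [[-0.197, -0.981, -0.0], [-0.981, 0.197, -0.0], [0.0, 0.0, -1.0]]
wrist_force: [-0.6, -0.2, 0.0]
gripper_width: 0.01
gripper_force: 0.0
```

apply_moves:
  moves:
    - [[0.002,0.0,0.0],0.0]
    - [[0.002,0.0,0.0],0.0]
    - [[0.0,0.0,0.0],0.0]

```text
time_s: 10.05
tcp_pos: [0.4676, 0.0555, 0.0185]
ee_rot: [[-0.197, -0.98, -0.0], [-0.98, 0.197, -0.0], [0.0, 0.0, -1.0]]
wrist_force: [0.8, -1.4, -0.8]
gripper_width: 0.008
gripper_force: 0.0
```

apply_moves:
  moves:
    - [[0.0015,0.0,0.0],0.0]
    - [[0.0015,0.0,0.0],0.0]
    - [[0.0,0.0,0.0],0.0]

```text
time_s: 10.3
tcp_pos: [0.4671, 0.0527, 0.0186]
ee_rot: [[-0.197, -0.98, 0.0], [-0.98, 0.197, 0.0], [-0.0, -0.0, -1.0]]
wrist_force: [1.2, 0.3, -0.5]
gripper_width: 0.009
gripper_force: 0.2
```

apply_moves:
  moves:
    - [[0.0015,0.0,0.0],0.0]
    - [[0.0015,0.0,0.0],0.0]
    - [[0.0,0.0,0.0],0.0]

```text
time_s: 10.55
tcp_pos: [0.4691, 0.0524, 0.0194]
ee_rot: [[-0.196, -0.981, 0.006], [-0.981, 0.196, 0.004], [-0.005, -0.005, -1.0]]
wrist_force: [-0.1, 10.1, 0.4]
gripper_width: 0.006
gripper_force: 5.0
```

apply_moves:
  moves:
    - [[0.001,0.0,0.0],0.0]
    - [[0.001,0.0,0.0],0.0]
    - [[0.0,0.0,0.0],0.0]

```text
time_s: 10.8
tcp_pos: [0.4704, 0.0523, 0.0199]
ee_rot: [[-0.196, -0.981, 0.01], [-0.981, 0.196, 0.007], [-0.009, -0.009, -1.0]]
wrist_force: [-1.2, 16.1, 3.0]
gripper_width: 0.003
gripper_force: 8.2
```

apply_moves:
  moves:
    - [[0.001,0.0,0.0],0.0]
    - [[0.001,0.0,0.0],0.0]
    - [[0.0,0.0,0.0],0.0]

```text
time_s: 11.05
tcp_pos: [0.4718, 0.0521, 0.0205]
ee_rot: [[-0.196, -0.981, 0.014], [-0.981, 0.196, 0.009], [-0.012, -0.012, -1.0]]
wrist_force: [-0.2, 23.3, 2.0]
gripper_width: 0.006
gripper_force: 11.3
```

Run:
```python
from plan import *
chain((.4706,.064,.019),258.7,[(.4706,.064,.12,258.7,.035),(.4376,.340,.15,302.5,.0405),(.4376,.340,.044,302.5,.03)])
```

```text
[[[0.0, 0.0, -0.0337], -0.0], [[0.0, 0.0, -0.0337], -0.0], [[0.0, 0.0, -0.0337], -0.0], [[-0.0377, 0.0123, -0.0043], -6.26], [[-0.0389, 0.0082, -0.0043], -6.26]]
[[[-0.0395, 0.0039, -0.0043], -6.26], [[-0.0397, -0.0005, -0.0043], -6.26], [[-0.0394, -0.0048, -0.0043], -6.26], [[-0.0387, -0.009, -0.0043], -6.26], [[-0.0374, -0.0132, -0.0043], -6.26]]
[[[-0.0, -0.0, 0.0265], 0.0], [[-0.0, -0.0, 0.0265], 0.0], [[-0.0, -0.0, 0.0265], 0.0], [[-0.0, -0.0, 0.0265], 0.0]]
```

apply_moves:
  moves:
    - [[-0.006,0.0,0.0],0.0]
    - [[-0.006,0.0,0.0],0.0]
    - [[0.0,0.0,-0.034],0.0]
    - [[0.0,0.0,-0.034],0.0]
    - [[0.0,0.0,-0.033],0.0]

```text
time_s: 11.47
tcp_pos: [0.467, 0.057, 0.12]
ee_rot: [[-0.196, -0.981, -0.003], [-0.981, 0.196, -0.002], [0.003, 0.003, -1.0]]
wrist_force: [0.6, 0.5, -0.7]
gripper_width: 0.009
gripper_force: 0.0
```

apply_moves:
  moves:
    - [[-0.0385,0.0115,-0.004],-6.2]
    - [[-0.039,0.0075,-0.004],-6.2]
    - [[-0.0395,0.003,-0.004],-6.2]
    - [[-0.0395,-0.0015,-0.004],-6.2]
    - [[-0.039,-0.006,-0.004],-6.2]
  hand: 0.087

```text
time_s: 11.88
tcp_pos: [0.4489, 0.2561, 0.1396]
ee_rot: [[0.341, -0.94, -0.001], [-0.94, -0.341, -0.001], [0.001, 0.001, -1.0]]
wrist_force: [1.5, -1.4, 0.8]
gripper_width: 0.295
gripper_force: 0.0
```

apply_moves:
  moves:
    - [[-0.0385,-0.0095,-0.004],-6.2]
    - [[-0.038,-0.0135,-0.004],-6.2]
    - [[0.0,0.0,0.0],0.0]
    - [[0.0,0.0,0.0],0.0]

```text
time_s: 12.22
tcp_pos: [0.4407, 0.3361, 0.1468]
ee_rot: [[0.533, -0.846, -0.001], [-0.846, -0.533, -0.002], [0.001, 0.002, -1.0]]
wrist_force: [0.6, -0.6, -0.2]
gripper_width: 0.602
gripper_force: 0.0
```

```bash
python3 lw.py w5 loose_wedge loose_wedge_slope
python3 - <<'E'
from plan import *
P={n:imaging.capture(n) for n in("scene","side")}
for t in("loose_wedge","loose_wedge_slope","loose_wedge_flat"):
    try: print(t,tri([ray(P[n],px(models.place_of(P[n],t)[0]["at"])) for n in P]))
    except Exception as e: print(t,e)
plan(.4376,.340,.10,302.5)
E
```

```text
12.2167 [0.4407 0.3361 0.1468] [ 0.5329 -0.8462  0.0008] [ 0.5668 -0.6157 -0.2317] [ 54.0881  19.1319 -15.7183   0.0077 -55.2574 -21.8881]
loose_wedge [282.912 191.016] 0.57
loose_wedge_slope [297.976 200.382] 0.6
[0.4777 0.276  0.3093]
loose_wedge (array([0.43674528, 0.33758391, 0.00272562]), np.float64(0.0031511948823667165))
loose_wedge_slope (array([0.42290574, 0.33688   , 0.03695829]), np.float64(0.0011458772590224224))
loose_wedge_flat (array([0.45392846, 0.34475147, 0.03399497]), np.float64(0.0011504414738907755))
[[[-0.0034, 0.0002, 0.0238], np.float64(-0.23)], [[-0.0034, 0.0002, 0.0238], np.float64(-0.23)]]
```

View pics/w5.png

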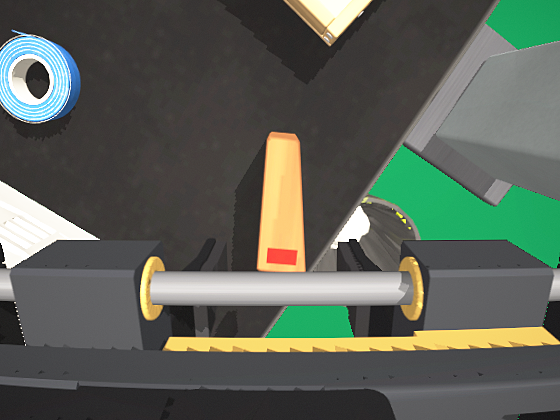

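Run:
```python
from fit import *
p=pickle.load(open("pics/w5.pkl","rb"));z=.058
q,e=fit(p,[(.015,-.05,z),(-.0079,-.05,z),(.015,.05,z),(-.0221,.05,z)],[(272,138),(297,138),(258,268),(305,270)],[.44,.335,.5])
print(q,np.degrees(q[2]),e.round(1))
from plan import *
c,s=np.cos(q[2]),np.sin(q[2]);g=q[:2]+np.array([-s,c])*.005-np.array([c,s])*.0004;print(g)
plan(g[0],g[1],.07,np.degrees(q[2])+274,step=.03)
```

```text
[0.43972785 0.33301532 0.46883238] 26.862116948578638 [[-3.9 -3.8]
 [ 4.7 -0.6]
 [-1.2  1.7]
 [ 1.2  3.9]]
[0.43711179 0.33729507]
[[[-0.0016, 0.0008, 0.0259], np.float64(0.39)], [[-0.0016, 0.0008, 0.0259], np.float64(0.39)], [[-0.0016, 0.0008, 0.0259], np.float64(0.39)]]
```

apply_moves:
  moves:
    - [[-0.003,0.001,0.026],0.0]
    - [[-0.002,0.001,0.026],0.0]
    - [[0.0,0.0,0.026],0.0]
    - [[0.0,0.0,0.015],0.0]
    - [[0.0,0.0,0.01],0.0]

```text
time_s: 13.18
tcp_pos: [0.4364, 0.3371, 0.0425]
ee_rot: [[0.531, -0.848, -0.002], [-0.848, -0.531, -0.003], [0.001, 0.003, -1.0]]
wrist_force: [-0.3, 0.5, 0.3]
gripper_width: 0.999
gripper_force: 0.0
```

apply_moves:
  moves:
    - [[0.0,0.0,0.0],0.0]
    - [[0.0,0.0,0.0],0.0]
    - [[0.0,0.0,0.0],0.0]
    - [[0.0,0.0,0.0],0.0]
    - [[0.0,0.0,0.0],0.0]
  hand: 0.0

```text
time_s: 13.6
tcp_pos: [0.4376, 0.3387, 0.0457]
ee_rot: [[0.531, -0.847, 0.001], [-0.847, -0.531, 0.002], [-0.001, -0.002, -1.0]]
wrist_force: [0.1, 0.2, 0.1]
gripper_width: 0.704
gripper_force: 0.0
```

apply_moves:
  moves:
    - [[0.0,0.0,0.0],0.0]
    - [[0.0,0.0,0.0],0.0]
    - [[0.0,0.0,0.0],0.0]
    - [[0.0,0.0,0.0],0.0]

```text
time_s: 13.93
tcp_pos: [0.4372, 0.3381, 0.0447]
ee_rot: [[0.531, -0.847, 0.0], [-0.847, -0.531, 0.0], [-0.0, -0.0, -1.0]]
wrist_force: [-0.1, 0.0, 0.3]
gripper_width: 0.4
gripper_force: 0.3
```

apply_moves:
  moves:
    - [[0.0,0.0,0.0],0.0]
    - [[0.0,0.0,0.0],0.0]
    - [[0.0,0.0,0.0],0.0]
    - [[0.0,0.0,0.0],0.0]

```text
time_s: 14.27
tcp_pos: [0.4372, 0.3382, 0.0447]
ee_rot: [[0.531, -0.847, 0.0], [-0.847, -0.531, 0.0], [-0.0, -0.0, -1.0]]
wrist_force: [-0.2, 0.4, 1.0]
gripper_width: 0.35
gripper_force: 29.8
```

apply_moves:
  moves:
    - [[0.0,0.0,-0.01],0.0]
    - [[0.0,0.0,-0.02],0.0]
    - [[0.0,0.0,-0.03],0.0]
    - [[0.0,0.0,-0.02],0.0]
    - [[0.0,0.0,0.0],0.0]

```text
time_s: 14.68
tcp_pos: [0.4392, 0.3402, 0.1298]
ee_rot: [[0.532, -0.847, 0.007], [-0.847, -0.532, 0.007], [-0.002, -0.009, -1.0]]
wrist_force: [1.0, 0.9, -0.8]
gripper_width: 0.357
gripper_force: 29.8
```

Run:
```python
from plan import *
plan(.4932,.0932,.13,263.2,step=.035)
```

```text
[[[0.0297, 0.0107, -0.0], np.float64(4.87)], [[0.0305, 0.0081, -0.0], np.float64(4.87)], [[0.0311, 0.0055, -0.0], np.float64(4.87)], [[0.0315, 0.0029, -0.0], np.float64(4.87)], [[0.0316, 0.0002, -0.0], np.float64(4.87)]]
[[[0.0315, -0.0025, -0.0], np.float64(4.87)], [[0.0312, -0.0052, -0.0], np.float64(4.87)], [[0.0306, -0.0078, -0.0], np.float64(4.87)]]
```

apply_moves:
  moves:
    - [[0.0297,0.0107,0.0],4.87]
    - [[0.0305,0.0081,0.0],4.87]
    - [[0.0311,0.0055,0.0],4.87]
    - [[0.0315,0.0029,0.0],4.87]
    - [[0.0316,0.0002,0.0],4.87]

```text
time_s: 15.1
tcp_pos: [0.47, 0.182, 0.1242]
ee_rot: [[0.131, -0.991, -0.001], [-0.991, -0.131, -0.001], [0.0, 0.001, -1.0]]
wrist_force: [0.7, 0.5, -1.5]
gripper_width: 0.353
gripper_force: 29.8
```

apply_moves:
  moves:
    - [[0.0315,-0.0025,0.0],4.87]
    - [[0.0312,-0.0052,0.0],4.87]
    - [[0.0306,-0.0078,0.0],4.87]
    - [[0.0,0.0,0.0],0.0]
    - [[0.0,0.0,0.0],0.0]

```text
time_s: 15.52
tcp_pos: [0.4903, 0.0894, 0.1241]
ee_rot: [[-0.123, -0.992, -0.001], [-0.992, 0.123, -0.0], [0.001, 0.001, -1.0]]
wrist_force: [-0.4, 0.4, -1.0]
gripper_width: 0.351
gripper_force: 29.8
```

```bash
python3 lw.py w6 case_side laid_wedge loose_wedge
python3 - <<'E'
from plan import *
a=cv2.imread("pics/w6.png")
cv2.imwrite("pics/w6c.png",cv2.resize(a[60:380,100:400],None,fx=2,fy=1.85,interpolation=cv2.INTER_CUBIC))
plan(.4932,.0932,.07,263.2,step=.03)
E
```

```text
15.5167 [0.4903 0.0894 0.1241] [-0.1229 -0.9924  0.0006] [-0.3741  0.3637 -0.9919] [ 29.0199  15.6056 -24.9089  -0.0249 -49.5692 -36.0614]
case_side [251.216 175.98 ] 0.76
laid_wedge [313.208  65.688] 0.82
[0.4812 0.0189 0.2866]
[[[-0.0008, -0.0012, 0.0272], np.float64(0.0)], [[-0.0008, -0.0012, 0.0272], np.float64(0.0)]]
```

View pics/w6c.png

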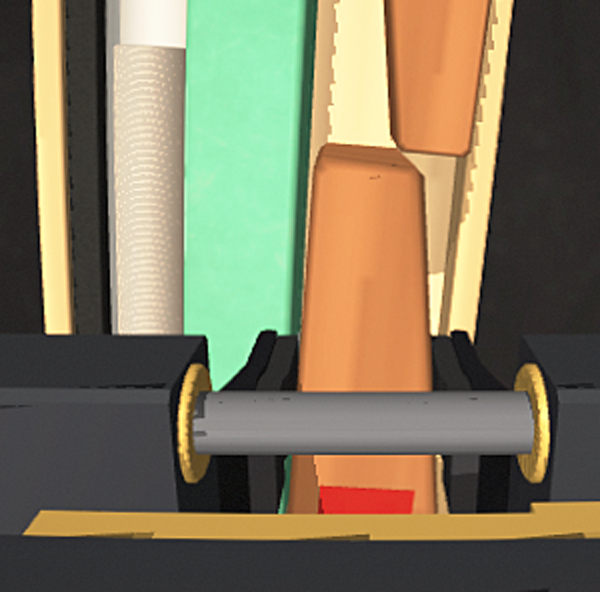

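apply_moves:
  moves:
    - [[-0.0008,0.001,0.02],0.0]
    - [[-0.0008,0.0006,0.02],0.0]
    - [[0.0,0.0,0.015],0.0]
    - [[0.0,0.0,0.01],0.0]
    - [[0.0,0.0,0.004],0.0]

```text
time_s: 16.13
tcp_pos: [0.4883, 0.0935, 0.0539]
ee_rot: [[-0.118, -0.993, -0.003], [-0.993, 0.118, -0.001], [0.002, 0.003, -1.0]]
wrist_force: [-0.1, 0.3, -1.6]
gripper_width: 0.354
gripper_force: 29.8
```

apply_moves:
  moves:
    - [[0.0,0.0,0.0015],0.0]
    - [[0.0,0.0,0.0],0.0]
    - [[0.0,0.0,0.0],0.0]

```text
time_s: 16.38
tcp_pos: [0.49, 0.0935, 0.0547]
ee_rot: [[-0.119, -0.993, 0.001], [-0.993, 0.119, 0.001], [-0.001, -0.001, -1.0]]
wrist_force: [0.3, 0.5, -1.4]
gripper_width: 0.357
gripper_force: 29.8
```

apply_moves:
  moves:
    - [[0.0,0.0,0.002],0.0]
    - [[0.0,0.0,0.001],0.0]
    - [[0.0,0.0,0.0],0.0]

```text
time_s: 16.63
tcp_pos: [0.4895, 0.0929, 0.0512]
ee_rot: [[-0.12, -0.993, 0.0], [-0.993, 0.12, 0.0], [-0.0, -0.0, -1.0]]
wrist_force: [-0.1, 0.4, -1.4]
gripper_width: 0.35
gripper_force: 29.8
```

apply_moves:
  moves:
    - [[0.0,0.0,0.001],0.0]
    - [[0.0,0.0,0.0],0.0]

```text
time_s: 16.8
tcp_pos: [0.4897, 0.0929, 0.0506]
ee_rot: [[-0.12, -0.993, 0.001], [-0.993, 0.12, 0.0], [-0.0, -0.001, -1.0]]
wrist_force: [-0.9, -0.2, 2.4]
gripper_width: 0.351
gripper_force: 29.8
```

apply_moves:
  moves:
    - [[0.0,0.0,0.0],0.0]
    - [[0.0,0.0,0.0],0.0]
    - [[0.0,0.0,0.0],0.0]
    - [[0.0,0.0,0.0],0.0]
  hand: 0.055

```text
time_s: 17.13
tcp_pos: [0.4894, 0.0929, 0.0499]
ee_rot: [[-0.12, -0.993, -0.0], [-0.993, 0.12, -0.0], [0.0, 0.0, -1.0]]
wrist_force: [0.7, -0.1, 0.5]
gripper_width: 0.564
gripper_force: 0.0
```

apply_moves:
  moves:
    - [[0.0,0.0,-0.01],0.0]
    - [[0.0,0.0,-0.02],0.0]
    - [[0.0,0.0,-0.03],0.0]
    - [[0.0,0.0,-0.01],0.0]
    - [[0.0,0.0,0.0],0.0]

```text
time_s: 17.55
tcp_pos: [0.4914, 0.0937, 0.1229]
ee_rot: [[-0.119, -0.993, 0.006], [-0.993, 0.119, 0.003], [-0.003, -0.006, -1.0]]
wrist_force: [0.1, -0.5, -0.2]
gripper_width: 0.633
gripper_force: 0.0
```

Run:
```python
from plan import *
plan(.5034,.1604,.12,259.15,step=.03)
P={n:imaging.capture(n) for n in("scene","side")}
for t in("loose_wedge","loose_wedge_slope","loose_wedge_butt","laid_wedge","case_side"):
    try: print(t,tri([ray(P[n],px(models.place_of(P[n],t)[0]["at"])) for n in P]))
    except Exception as e: print(t,e)
```

```text
[[[-0.0225, -0.0013, 0.001], np.float64(1.33)], [[-0.0226, -0.0008, 0.001], np.float64(1.33)], [[-0.0226, -0.0003, 0.001], np.float64(1.33)]]
loose_wedge (array([0.49076709, 0.09372694, 0.00738134]), np.float64(0.00030753876819540984))
loose_wedge_slope (array([0.4683199 , 0.09781669, 0.03666974]), np.float64(0.0015044823775633626))
loose_wedge_butt (array([0.47571465, 0.15008551, 0.06003915]), np.float64(0.0181887262803955))
laid_wedge (array([ 0.46001091, -0.00633526, -0.00401195]), np.float64(0.0006545054644305736))
case_side (array([0.52452002, 0.04536457, 0.01058951]), np.float64(0.0018002054240205552))
```

apply_moves:
  moves:
    - [[-0.0225,-0.0013,0.0],1.33]
    - [[-0.0226,-0.0008,0.0],1.33]
    - [[-0.0226,-0.0003,0.0],1.33]
    - [[0.0,0.0,0.0],0.0]
    - [[0.0,0.0,0.0],0.0]
  hand: 0.0

```text
time_s: 18.57
tcp_pos: [0.5015, 0.1603, 0.1198]
ee_rot: [[-0.187, -0.982, -0.0], [-0.982, 0.187, -0.0], [0.0, 0.0, -1.0]]
wrist_force: [0.4, -1.2, -0.9]
gripper_width: 0.338
gripper_force: 0.0
```

apply_moves:
  moves:
    - [[0.0,0.0,0.0],0.0]
    - [[0.0,0.0,0.0],0.0]
    - [[0.0,0.0,0.0],0.0]
    - [[0.0,0.0,0.0],0.0]
    - [[0.0,0.0,0.0],0.0]

```text
time_s: 18.98
tcp_pos: [0.5015, 0.1591, 0.1202]
ee_rot: [[-0.189, -0.982, 0.0], [-0.982, 0.189, 0.0], [-0.0, -0.0, -1.0]]
wrist_force: [0.1, 0.4, 0.7]
gripper_width: 0.017
gripper_force: 0.0
```

apply_moves:
  moves:
    - [[0.0,0.0,0.025],0.0]
    - [[0.0,0.0,0.025],0.0]
    - [[0.0,0.0,0.025],0.0]
    - [[0.0,0.0,0.02],0.0]
    - [[0.0,0.0,0.003],0.0]

```text
time_s: 19.4
tcp_pos: [0.4992, 0.1579, 0.0188]
ee_rot: [[-0.19, -0.982, -0.006], [-0.982, 0.19, -0.004], [0.005, 0.005, -1.0]]
wrist_force: [-0.4, -0.4, -0.1]
gripper_width: 0.005
gripper_force: 0.0
```

apply_moves:
  moves:
    - [[0.006,0.0,0.0],0.0]
    - [[0.006,0.0,0.0],0.0]
    - [[0.006,0.0,0.0],0.0]
    - [[0.006,0.0,0.0],0.0]
    - [[0.006,0.0,0.0],0.0]

```text
time_s: 19.82
tcp_pos: [0.5098, 0.1449, 0.0289]
ee_rot: [[-0.187, -0.982, 0.036], [-0.982, 0.188, 0.028], [-0.034, -0.03, -0.999]]
wrist_force: [-4.3, 56.3, 5.3]
gripper_width: 0.006
gripper_force: 26.8
```

apply_moves:
  moves:
    - [[0.004,-0.001,0.0],0.0]
    - [[0.003,-0.001,0.0],0.0]
    - [[0.003,0.0,0.0],0.0]
    - [[0.0,0.0,0.0],0.0]

```text
time_s: 20.15
tcp_pos: [0.4992, 0.1245, 0.0259]
ee_rot: [[-0.185, -0.983, 0.009], [-0.983, 0.185, 0.006], [-0.008, -0.008, -1.0]]
wrist_force: [-0.8, 0.6, -0.4]
gripper_width: 0.007
gripper_force: 0.4
```

apply_moves:
  moves:
    - [[0.003,0.0,0.0],0.0]
    - [[0.003,0.0,0.0],0.0]
    - [[0.0,0.0,0.0],0.0]

```text
time_s: 20.4
tcp_pos: [0.4946, 0.1126, 0.0225]
ee_rot: [[-0.19, -0.982, 0.0], [-0.982, 0.19, -0.0], [-0.0, -0.0, -1.0]]
wrist_force: [0.4, 0.9, 1.6]
gripper_width: 0.007
gripper_force: 0.6
```

```bash
cat > chk.py <<'E'
from plan import *
np.set_printoptions(precision=4,suppress=True)
q=np.array([.5215,.0633,-.1894]);c,s=np.cos(q[2]),np.sin(q[2])
def loc(X): d=X[:2]-q[:2];return np.array([c*d[0]+s*d[1],-s*d[0]+c*d[1],X[2]])
P={n:imaging.capture(n) for n in("scene","side")}
for t in("loose_wedge","loose_wedge_slope","loose_wedge_flat","loose_wedge_butt","laid_wedge","laid_wedge_slope","case_side","sorbent_tube","green_case"):
    try: x,e=tri([ray(P[n],px(models.place_of(P[n],t)[0]["at"])) for n in P]);print(t,loc(x),round(e,4))
    except Exception as e: print(t,e)
S=r.sense();print("tcp",S["time_s"],loc(S["tcp_pos"]),S["wrist_force"])
a=cv2.resize(P["side"]["frame"][140:250,220:380],(800,300),interpolation=cv2.INTER_CUBIC);b=cv2.resize(P["scene"]["frame"][165:240,245:405],(800,300),interpolation=cv2.INTER_CUBIC)
cv2.imwrite("pics/chk_%d.png"%(S["time_s"]*100),np.vstack([a,b]))
E
python3 chk.py; python3 lw.py w7 loose_wedge laid_wedge
```

```text
loose_wedge [-0.0915  0.0644  0.0738] 0.0051
loose_wedge_slope [-0.0545 -0.0118  0.0349] 0.0028
loose_wedge_flat [-0.0213 -0.0159  0.0443] 0.0025
loose_wedge_butt [-0.0342  0.0267  0.027 ] 0.0032
laid_wedge list index out of range
laid_wedge_slope list index out of range
case_side list index out of range
sorbent_tube [ 0.1161 -0.1499 -0.0691] 0.0502
green_case [-0.0067  0.0115  0.0132] 0.0003
tcp 21.35 [-0.0358  0.0448  0.0221] [ 0.1241 -0.2592  1.2296]
21.35 [0.4948 0.1141 0.0221] [-0.1886 -0.9821 -0.    ] [ 0.1241 -0.2592  1.2296] [ 31.3236  24.9451 -29.7598   0.0006 -35.2935 -42.1931]
loose_wedge [275.912 125.496] 0.6
[0.4808 0.0442 0.1845]
```

apply_moves:
  moves:
    - [[0.002,0.0,0.0],0.0]
    - [[0.002,0.0,0.0],0.0]
    - [[0.0,0.0,0.0],0.0]

```text
time_s: 21.75
tcp_pos: [0.4941, 0.1099, 0.0221]
ee_rot: [[-0.189, -0.982, 0.0], [-0.982, 0.189, 0.0], [-0.0, -0.0, -1.0]]
wrist_force: [1.1, -0.5, -0.5]
gripper_width: 0.003
gripper_force: 0.1
```

apply_moves:
  moves:
    - [[0.002,0.0,0.0],0.0]
    - [[0.002,0.0,0.0],0.0]
    - [[0.0,0.0,0.0],0.0]

```text
time_s: 22.0
tcp_pos: [0.4932, 0.1059, 0.0221]
ee_rot: [[-0.189, -0.982, 0.0], [-0.982, 0.189, 0.0], [-0.0, -0.0, -1.0]]
wrist_force: [0.0, -0.3, 1.5]
gripper_width: 0.002
gripper_force: 0.1
```

apply_moves:
  moves:
    - [[0.002,0.0,0.0],0.0]
    - [[0.002,0.0,0.0],0.0]
    - [[0.0,0.0,0.0],0.0]

```text
time_s: 22.25
tcp_pos: [0.4929, 0.1022, 0.0222]
ee_rot: [[-0.189, -0.982, 0.001], [-0.982, 0.189, 0.0], [-0.001, -0.001, -1.0]]
wrist_force: [0.8, -0.0, -0.9]
gripper_width: 0.007
gripper_force: 0.5
```

apply_moves:
  moves:
    - [[0.002,0.0,0.0],0.0]
    - [[0.002,0.0,0.0],0.0]
    - [[0.0,0.0,0.0],0.0]

```text
time_s: 22.5
tcp_pos: [0.4924, 0.0985, 0.0224]
ee_rot: [[-0.189, -0.982, 0.002], [-0.982, 0.189, 0.001], [-0.001, -0.001, -1.0]]
wrist_force: [1.4, 1.6, 0.1]
gripper_width: 0.002
gripper_force: 1.2
```

apply_moves:
  moves:
    - [[0.002,0.0,0.0],0.0]
    - [[0.0015,0.0,0.0],0.0]
    - [[0.0,0.0,0.0],0.0]

```text
time_s: 22.75
tcp_pos: [0.4926, 0.0956, 0.0226]
ee_rot: [[-0.188, -0.982, 0.003], [-0.982, 0.188, 0.002], [-0.002, -0.003, -1.0]]
wrist_force: [2.7, 4.0, 0.7]
gripper_width: 0.001
gripper_force: 2.1
```

apply_moves:
  moves:
    - [[0.0015,0.0,0.0],0.0]
    - [[0.0015,0.0,0.0],0.0]
    - [[0.0,0.0,0.0],0.0]

```text
time_s: 23.0
tcp_pos: [0.4927, 0.093, 0.0228]
ee_rot: [[-0.188, -0.982, 0.005], [-0.982, 0.188, 0.002], [-0.003, -0.004, -1.0]]
wrist_force: [4.0, 4.4, -0.2]
gripper_width: 0.009
gripper_force: 2.4
```

apply_moves:
  moves:
    - [[0.0015,-0.001,0.0],0.0]
    - [[0.0015,-0.001,0.0],0.0]
    - [[0.0,0.0,0.0],0.0]

```text
time_s: 23.25
tcp_pos: [0.4915, 0.0881, 0.022]
ee_rot: [[-0.189, -0.982, -0.001], [-0.982, 0.189, -0.001], [0.001, 0.001, -1.0]]
wrist_force: [2.3, 3.2, 0.9]
gripper_width: 0.008
gripper_force: 1.5
```

apply_moves:
  moves:
    - [[0.0015,0.0,0.0],0.0]
    - [[0.0015,0.0,0.0],0.0]
    - [[0.0,0.0,0.0],0.0]

```text
time_s: 23.5
tcp_pos: [0.491, 0.0852, 0.0219]
ee_rot: [[-0.189, -0.982, -0.001], [-0.982, 0.189, -0.0], [0.0, 0.001, -1.0]]
wrist_force: [1.5, 1.7, 0.3]
gripper_width: 0.005
gripper_force: 1.1
```

apply_moves:
  moves:
    - [[0.0015,0.0,0.0],0.0]
    - [[0.0015,0.0,0.0],0.0]
    - [[0.0,0.0,0.0],0.0]

```text
time_s: 23.75
tcp_pos: [0.4909, 0.0826, 0.0221]
ee_rot: [[-0.189, -0.982, 0.0], [-0.982, 0.189, 0.0], [-0.0, -0.0, -1.0]]
wrist_force: [3.0, 3.2, 0.4]
gripper_width: 0.008
gripper_force: 1.5
```

apply_moves:
  moves:
    - [[0.0015,-0.0005,0.0],0.0]
    - [[0.0015,-0.0005,0.0],0.0]
    - [[0.0,0.0,0.0],0.0]

```text
time_s: 24.0
tcp_pos: [0.491, 0.0812, 0.0221]
ee_rot: [[-0.189, -0.982, 0.0], [-0.982, 0.189, 0.003], [-0.003, 0.0, -1.0]]
wrist_force: [-1.0, 12.6, 1.3]
gripper_width: 0.005
gripper_force: 5.8
```

apply_moves:
  moves:
    - [[0.0015,0.0,0.0],0.0]
    - [[0.0015,0.0,0.0],0.0]
    - [[0.0,0.0,0.0],0.0]

```text
time_s: 24.25
tcp_pos: [0.4912, 0.0809, 0.0224]
ee_rot: [[-0.189, -0.982, 0.003], [-0.982, 0.189, 0.006], [-0.006, -0.002, -1.0]]
wrist_force: [-5.1, 23.5, 2.2]
gripper_width: 0.006
gripper_force: 10.9
```

apply_moves:
  moves:
    - [[0.0015,0.0,0.0],0.0]
    - [[0.0015,0.0,0.0],0.0]
    - [[0.0,0.0,0.0],0.0]

```text
time_s: 24.5
tcp_pos: [0.4915, 0.0804, 0.0227]
ee_rot: [[-0.189, -0.982, 0.006], [-0.982, 0.189, 0.009], [-0.01, -0.004, -1.0]]
wrist_force: [-8.7, 33.3, 2.5]
gripper_width: 0.006
gripper_force: 15.8
```

apply_moves:
  moves:
    - [[-0.002,0.0,0.0],0.0]
    - [[-0.003,0.0,0.0],0.0]
    - [[-0.004,0.0,0.0],0.0]
    - [[-0.008,0.0,0.0],0.0]
    - [[0.0,0.0,0.0],0.0]

```text
time_s: 24.92
tcp_pos: [0.4925, 0.0902, 0.0216]
ee_rot: [[-0.189, -0.982, -0.002], [-0.982, 0.189, -0.001], [0.002, 0.002, -1.0]]
wrist_force: [-0.1, -0.2, 0.0]
gripper_width: 0.007
gripper_force: 0.0
```

```bash
python3 chk.py
```

```text
loose_wedge [-0.019  -0.0568 -0.0025] 0.0003
loose_wedge_slope [-0.052  -0.0425  0.0417] 0.0014
loose_wedge_flat [-0.0109 -0.0502  0.0331] 0.0032
loose_wedge_butt list index out of range
laid_wedge [-0.0294 -0.1103 -0.0218] 0.0035
laid_wedge_slope list index out of range
case_side [-0.0142 -0.0005  0.0263] 0.0019
sorbent_tube [0.0281 0.0098 0.0205] 0.001
green_case [ 0.0174 -0.0079 -0.0076] 0.0045
tcp 25.8667 [-0.0328  0.0213  0.0221] [-0.3625 -0.3312  0.415 ]
```

apply_moves:
  moves:
    - [[-0.005,0.0,0.0],0.0]
    - [[0.0,0.0,-0.03],0.0]
    - [[0.0,0.0,-0.04],0.0]
    - [[0.0,0.0,-0.04],0.0]
    - [[0.0,0.0,-0.04],0.0]

```text
time_s: 26.28
tcp_pos: [0.4939, 0.0954, 0.1737]
ee_rot: [[-0.188, -0.982, -0.001], [-0.982, 0.188, -0.0], [0.0, 0.0, -1.0]]
wrist_force: [1.7, 0.5, 0.3]
gripper_width: 0.008
gripper_force: 0.0
```

apply_moves:
  moves:
    - [[-0.02,0.015,-0.03],0.0]
    - [[0.0,0.015,-0.03],0.0]
    - [[0.0,0.0,0.0],0.0]

```text
time_s: 26.53
tcp_pos: [0.4702, 0.1226, 0.2389]
ee_rot: [[-0.186, -0.982, 0.012], [-0.983, 0.186, 0.006], [-0.008, -0.01, -1.0]]
wrist_force: [0.2, 0.0, -0.1]
gripper_width: 0.006
gripper_force: 0.0
```

```bash
python3 lw.py w8 laid_wedge loose_wedge
python3 - <<'E'
import cv2
a=cv2.imread("pics/w8.png")
cv2.imwrite("pics/w8c.png",cv2.resize(a[0:300,100:350],None,fx=2.4,fy=2,interpolation=cv2.INTER_CUBIC))
E
```

```text
26.5333 [0.4702 0.1226 0.2389] [-0.1859 -0.9825 -0.0077] [ 0.1666  0.0431 -0.096 ] [ 33.8861   7.2491 -17.4004   0.114  -64.6168 -44.6508]
laid_wedge [274.008  43.302] 0.57
[0.4545 0.0518 0.4008]
```

View pics/w8c.png

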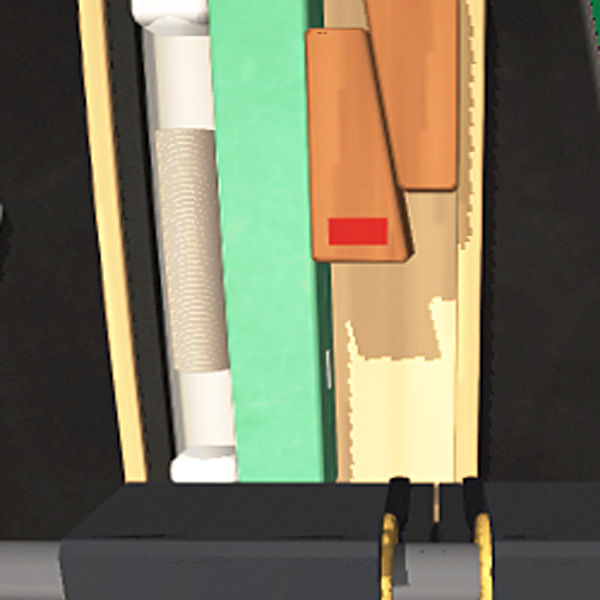

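```bash
python3 -c "
from station import r
print(r.finish_job())"
```

```text
the job is handed in; nothing more can be done
None
```

The job is handed in at about 27 s: the case and tube look tight against the padding and the wedge pair is jammed and stayed in place when released, but driving peaked at about 33 N, over the 25 N limit, plus a brief 56 N spike earlier while sliding the loose wedge in. I saw no sign of damage to the tube in the last picture, but did not check it for cracks.

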